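Draw out the spring-return boom gauge to its set mark and hold it there

TASK

Make the boom gauge ready for checking the shaft: first, with its telescoping arm still shut, swing the boom until it stands straight over the shaft, in line with the base plate. Then squeeze the lock button in the handle, draw the arm out along its scale until its pointer is level with the line on the set clip, and keep hold of it there, because its spring would pull it back: finish while holding the handle at the mark, the boom still in line. Leave the bearing, the gear and the roll of tape where they lie.

Things in the scene. Friction and masses are not known exactly. Their poses are not given: they have to be found in the camera images.
- gauge_base: Fixed base of the gauge: dark steel plate 385 x 90 x 12 mm with an upright round column that carries the boom, and a tick disc (75 mm radius, 143 to 148 mm up, long tick at zero). Origin on the table on the column's axis, the boom's swing axis; x runs along the plate from the column towards the shaft (plate from -70 to +315 mm in x), z up.
- shaft: Steel shaft, 119 mm long, 25 mm thick, fixed along the base's x axis in two cradles on the plate, its middle 240 mm from the swing axis, top 45 mm above the table. Origin under its middle.
- boom (a joint): Swing angle of the boom about the column, rad: 0 = straight over the shaft along the base's x axis (wanted), positive counter-clockwise from above; range -0.4 to 0.9, starts at 0.3 to 0.55. Stays where it is left (0.5 N m, about 3 N at the handle). The boom is a grey square tube 30 x 30 mm, top 195 mm above the table, 175 mm long from the axis.
- draw_arm (a joint): How far the telescoping arm is drawn out of the boom, m: 0 = shut (the start), to 0.11. A spring of 5 to 7 N always pulls it back in. With the lock button out, a hook behind a lug on the tube's top stops it after about 2 mm; with the button in it runs free; past 18 mm the hook is clear of the lug.
- grip_handle: Black upright handle on the arm's end block, squeezed from above: 26 mm along the boom, 20 mm across, 201 to 255 mm above the table; the block under it is 26 mm across, top at 198 mm. Origin in its middle at grasp height, 227 mm above the table, 192 mm from the swing axis when shut; x outward along the boom (drawing out), y across, z up. Lock button on its +y face. Turns with the boom.
- lock_button (a joint): Travel of the steel lock button pressed into the handle, m: 0 = out, 0.006 = fully in. The lock is free from about 0.004. Spring 2 N at the start, 5 N fully in: closing the fingers across the handle along its y axis (28 mm over handle and button, 22 mm with the button in) presses it.
- button_face (a point): Centre of the lock button's outer face (round, 20 mm across), 18 mm from the handle's origin along its +y, at the same height, when out. Pressing direction is the handle's -y.
- pointer_tip (a point): Tip of the thin black pointer blade that stands out from the arm's end block over the scale, 168 mm above the table, at the handle's x position and 32 mm to its +y side. It moves with the arm. x axis along the boom, outward.
- clip_line (a point): Line on the set clip, a small dark steel clip (10 mm along the boom) screwed tight on the outer edge of the boom's rule, 35 to 85 mm further out than the pointer at the start. The rule is a grey flat strip, 24 mm wide, on the boom's +y side, ticks every 5 mm. x axis outward along the boom, turns with it. The pointer is at the mark when it has the same x along the boom as this line.
- loose_bearing: Loose ball bearing, 52 mm across, 15 mm high, lying on the table; origin under its centre. To be left alone.
- loose_gear: Loose steel gear, 60 mm across, 21 mm high, lying on the table; origin under its centre. To be left alone.
- loose_tape: Loose roll of black tape, 58 mm across, 19 mm high, lying on the table; origin under its centre. To be left alone.

How it is judged:
By the outcome, as a careful person would: the job done as asked, in the order asked, and still so for the second after the job is handed in, while the arm keeps its last pose, push and grip.
It also fails if it takes over 38 s, if anything falls off the work surface, if the arm or the gripper's body presses on something with over 40 N, if the wrist force passes 120 N, or if a joint passes its speed limit or range.

ROBOT

A 7-joint arm with a two-finger parallel gripper is mounted at the origin on a cart in front of the work surface, level with it; the furniture and walls round the work are solid. World frame = base frame: x ahead of the robot, y to its left, z up, the work surface at z = 0. Lengths are in m, angles in rad, forces in N, time in s.
With the tool pointing down it reaches from about 0.425 to 0.925 m from the base axis. Payload 6.8 kg.
Tool frame: the origin (TCP) lies between the finger pads; the fingertips stand r.tip_reach ahead of it and the grasp point (between the pads) lies 11 mm behind it (r.tip_reach is the distance from the TCP to the fingertips, in m); z points along the fingers, y is the direction in which the jaws open and shut (so a half turn about z gives the same grasp; the last joint's range is limited). The gripper opens to 85 mm and grips with 20 to 120 N. Pads are 22 mm wide; open, the fingers measure 114 mm over their backs; the gripper's body (76 mm by 85 mm) begins 54 mm behind the grasp point. The pads swing forward as they close: fully open they stand 13 mm farther back than shut.
Start: joints at [1.226, 0.477, 0.022, 1.555, -0.011, 1.109, -0.083], TCP at [0.158, -0.656, 0.239] pointing down, gripper open.
Joint ranges: [-2.96, 2.96], [-0.34, 2.1], [-1.41, 1.46], [0.24, 2.44], [-1.37, 4.51], [0.17, 1.92], [-2.96, 2.96]. Speed limits (rad/s): [2.39, 2.39, 3.14, 3.14, 3.14, 3.14, 3.14].

INTERFACE

Orientations are given as a rotation vector (axis times angle).
In Python, from bench import r, eyes, spotter gives the robot as it stands.
- The arm moves only by the tool carry_out, never from a script. Its argument "series" is text: rows parted by semicolons, each of 5 numbers parted by spaces: the shift along the tool's x, y, z in cm, then the turn about the tool's z in rad, then the opening, from 0 (shut) to 1 (fully open). In form: x y z yaw gripper; .... A call has 1 to 8 rows; each row shifts and turns the commanded pose from where the row before left it, along the tool's axes as they then stand; what a row does not reach is not made up. A row lasts 1/8 s, in which the tool goes at most 62.5 mm and 10.7 degrees, less where a joint would pass 70% of its speed; a pose out of reach is approached as far as the arm can. A call with a gripper value outside its range is refused whole. The fingers move at their own pace and stop on an object; "grip_force" is the grip in N (left out, the last holds). Time passes only in rows, so rows that do not move let the fingers close. It gives the time, the measured TCP pose, the force and the opening at its end, in the units of the state.
- r.get_obs(): the state, without advancing time (a new reading comes with each control period).
- eyes.grab_frame(name): name is "scene" or "top"; returns a dict with "color" (480x640x3 uint8, blue, green, red), "intrinsics" (3x3 intrinsics, pixels), "R" (3x3) and "t" (3): a world point X has camera coordinates R X + t. Camera axes: x right, y down, z forward; pixel columns grow to the right and rows downward; lengths in m; the calibration is good to about 2 mm. A picture is of the moment at which its call begins. There is no depth.
- r.hand_in(): hands the job in, once; it reports no verdict.
Trained networks look in a picture, given as the dict that the camera call returned (one of the last four; its "shot" number tells which), for a name from the list of things; names that differ only in an ending like _2 or _b are one class to them, and where a whole thing is asked for, a point or a joint stands for the part that bears it (a point fixed in the world has none). Each returns a list of dicts, best first, with "confidence" (0 to 1); they miss things now and then, are a little off and sometimes report something else, mostly with a low value. They report only what shows in the picture. A call takes as long as a camera call.
- spotter.search_frame(picture, query): "uv" ([column, row] in pixels, amid what is visible of it).
- spotter.trace(picture, query): "pixels" (480x640 bool, what is visible of it) and "uv" ([column, row] in pixels, amid what is visible of it).
- spotter.mark_of(picture, query): "uv" ([column, row] in pixels: a listed point, or the origin of a listed thing).
The state is a dict: "clock": time; "joints": joint angles; "qvel": joint speeds; "tau": joint torques, N m; "tcp_pos": TCP position; "orientation": TCP orientation; "contact_force": force on the tool from outside, world axes, zero at the start; "moment": the same for the moment, N m; "grip_width": finger opening in m.
Only numpy, scipy, OpenCV 4.12 (cv2) and the standard library are available. Lean on these libraries where they do the work, as an engineer would, in place of code of your own. Each camera call takes 0.05 s, during which the arm holds its last target.

## Working session

There is one attempt and no reset: what is moved stays moved. The work goes in short steps, Python scripts to look and compute and a tool call to move; the robot and the scene stay as the last step left them, time stands still between calls to the robot, and variables do not carry over. Pictures are saved under pics/ and viewed, and the job is handed in when it is done.

Besides the shell and the picture viewer there is one more tool, called after "Emit:" as name(argument=value, ...) on one line, values as JSON. carry_out: Moves the arm, as the interface text tells. Its arguments: {"type":"object","properties":{"series":{"type":"string"},"grip_force":{"type":"number"}},"required":["series"]}

```bash
mkdir -p pics; ls; cat > h.py <<'E'
import numpy as np, cv2
from scipy.spatial.transform import Rotation as Rn
from bench import r, eyes, spotter
def ray(p,uv):
    K=np.array(p["intrinsics"]);R=np.array(p["R"]);t=np.array(p["t"])
    d=R.T@np.linalg.solve(K,[uv[0],uv[1],1]);c=-R.T@t
    return c,d/np.linalg.norm(d)
def atz(p,uv,z):
    c,d=ray(p,uv);return c+d*(z-c[2])/d[2]
def proj(p,X):
    v=np.array(p["intrinsics"])@(np.array(p["R"])@np.array(X)+np.array(p["t"]));return v[:2]/v[2]
def tri(obs):
    A=0;b=0
    for p,uv in obs:
        c,d=ray(p,uv);M=np.eye(3)-np.outer(d,d);A=A+M;b=b+M@c
    return np.linalg.solve(A,b)
E
python3 - <<'E'
from h import *
o=r.get_obs();print({k:np.round(v,4) for k,v in o.items()},r.tip_reach)
P={n:eyes.grab_frame(n) for n in("scene","top")}
for n,p in P.items():
    cv2.imwrite(f"pics/{n}0.png",p["color"]); c,_=ray(p,(320,240));print(n,c)
    for q in["gauge_base","shaft","grip_handle","button_face","pointer_tip","clip_line","loose_bearing","loose_gear","loose_tape"]:
        m=spotter.mark_of(p,q);print(q,[(np.round(x["uv"],1),round(x["confidence"],2)) for x in m[:2]])
E
```

```text
pics
{'clock': np.float64(0.0), 'joints': array([ 1.2259,  0.4778,  0.0224,  1.5565, -0.0115,  1.1093, -0.0831]), 'qvel': array([ 0.0007,  0.0006, -0.0006,  0.0001,  0.    , -0.0002,  0.0002]), 'tau': array([ 4.00000e-04, -5.96453e+01,  1.60780e+00, -2.81191e+01,
        1.23000e-02,  9.40000e-03,  0.00000e+00]), 'tcp_pos': array([ 0.1582, -0.6556,  0.2383]), 'orientation': array([-3.1178e+00, -3.7090e-01,  6.0000e-04]), 'contact_force': array([ 0.301 , -0.0829,  0.2216]), 'moment': array([0.0061, 0.0107, 0.0118]), 'grip_width': np.float64(0.0852)} 0.008
scene [-0.24408778  0.4690873   0.69200128]
gauge_base [(array([365.5, 267.9]), 0.96), (array([288.6, 257.9]), 0.36)]
shaft [(array([265.7, 282. ]), 0.61)]
grip_handle [(array([304.6, 208.5]), 0.8), (array([310.5, 243.1]), 0.27)]
button_face [(array([305.2, 211. ]), 0.54)]
pointer_tip [(array([310.9, 242.6]), 0.67)]
clip_line [(array([292.2, 256.1]), 0.63)]
loose_bearing [(array([346.5, 309.4]), 0.64)]
loose_gear [(array([205.6, 316.1]), 0.93)]
loose_tape [(array([306.1, 325.6]), 0.66)]
top [ 0.0193432  -0.00509395  0.85107764]
gauge_base [(array([408.9, 273.7]), 0.82)]
shaft [(array([305. , 235.9]), 0.67), (array([239.9, 235.6]), 0.6)]
grip_handle [(array([315.9, 212.4]), 0.82)]
button_face [(array([239.4, 232.7]), 0.67), (array([318.3, 218.5]), 0.51)]
pointer_tip [(array([316.4, 242.6]), 0.82), (array([345.8, 304.9]), 0.53)]
clip_line [(array([285.1, 248. ]), 0.46)]
loose_bearing [(array([348.1, 304.7]), 0.79)]
loose_gear [(array([240.2, 233.4]), 0.66)]
loose_tape [(array([302.6, 293.7]), 0.82)]
```

View pics/scene0.png

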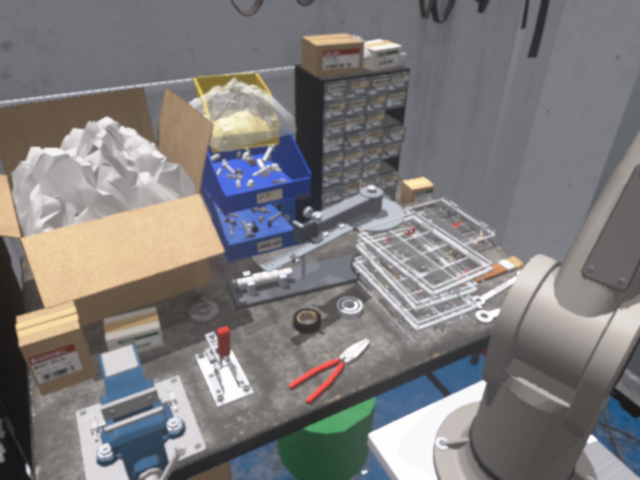

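View pics/top0.png

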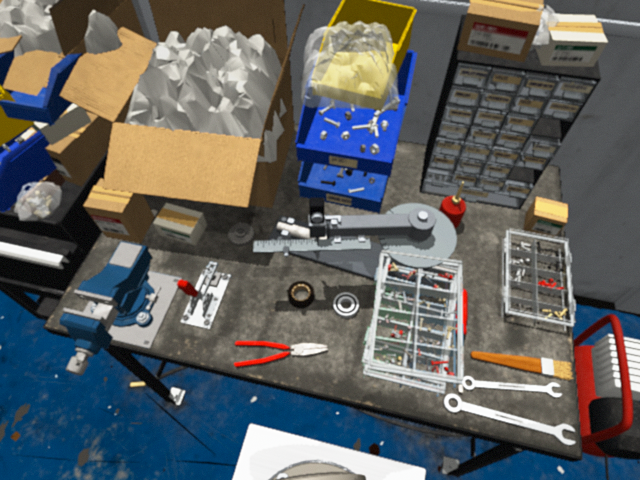

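```bash
python3 - <<'E'
from h import *
P={n:eyes.grab_frame(n) for n in("scene","top")}
for n,b in(("scene",(190,165,430,345)),("top",(210,180,470,330))):
    c=P[n]["color"][b[1]:b[3],b[0]:b[2]];cv2.imwrite(f"pics/{n}c.png",cv2.resize(c,None,fx=3,fy=3,interpolation=cv2.INTER_CUBIC))
s,t=P["scene"],P["top"]
D={"base":((365.5,267.9),(408.9,273.7),0),"shaft":((265.7,282),(305,235.9),.03),"handle":((304.6,208.5),(315.9,212.4),.227),"btn":((305.2,211),(318.3,218.5),.227),"ptr":((310.9,242.6),(316.4,242.6),.168),"clip":((292.2,256.1),(285.1,248),.168),"bearing":((346.5,309.4),(348.1,304.7),0),"gear":((205.6,316.1),(240.2,233.4),0),"tape":((306.1,325.6),(302.6,293.7),0)}
for k,(a,b,z) in D.items():
    print(k,"S",np.round(atz(s,a,z),4),"T",np.round(atz(t,b,z),4),"tri",np.round(tri([(s,a),(t,b)]),4))
E
```

```text
base S [ 0.5246 -0.0737  0.    ] T [ 0.5257 -0.085   0.    ] tri [ 0.5362 -0.0848 -0.0133]
shaft S [0.5437 0.1671 0.03  ] T [0.5513 0.1561 0.03  ] tri [0.5623 0.1596 0.0138]
handle S [0.4804 0.1066 0.227 ] T [0.4766 0.111  0.227 ] tri [0.4732 0.1102 0.2316]
btn S [0.4716 0.1097 0.227 ] T [0.4646 0.1038 0.227 ] tri [0.4707 0.1068 0.2239]
ptr S [0.4519 0.1075 0.168 ] T [0.4523 0.1048 0.168 ] tri [0.4545 0.1056 0.1654]
clip S [0.4278 0.1578 0.168 ] T [0.4277 0.1579 0.168 ] tri [0.4276 0.1579 0.1681]
bearing S [0.4197 0.0393 0.    ] T [0.422  0.0303 0.    ] tri [ 0.4289  0.0317 -0.0114]
gear S [0.5309 0.3059 0.    ] T [ 0.5431  0.3111 -0.    ] tri [ 0.5386  0.3076 -0.0009]
tape S [0.4141 0.136  0.    ] T [0.425  0.1301 0.    ] tri [ 0.4289  0.1307 -0.0128]
```

View pics/scenec.png

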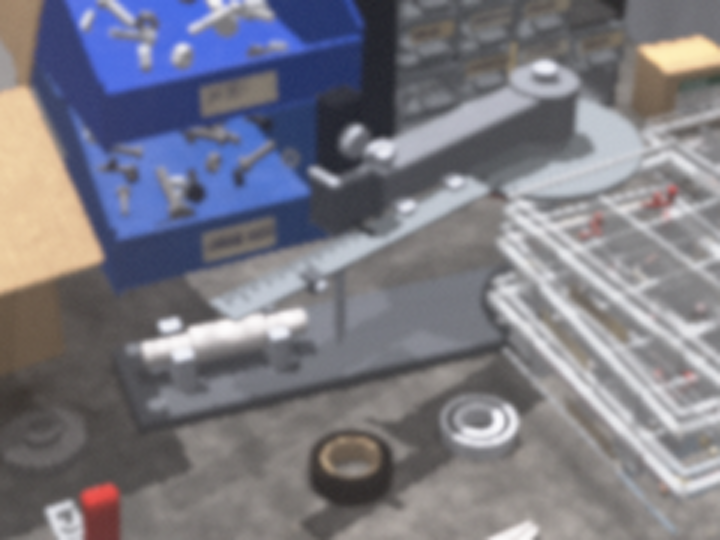

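View pics/topc.png

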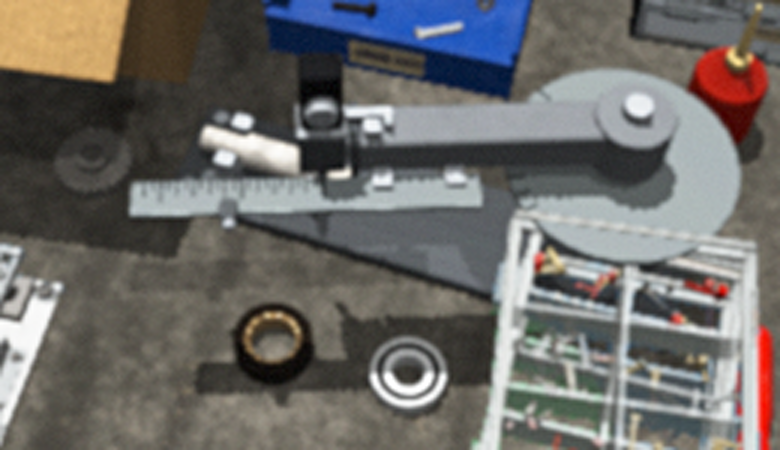

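```bash
cat > fit.py <<'E'
from h import *
from scipy.optimize import least_squares
E
python3 - <<'E'
from h import *
from scipy.optimize import least_squares
P={n:eyes.grab_frame(n) for n in("scene","top")}
s,t=P["scene"],P["top"]
for n,p in P.items():
    im=p["color"].copy()
    for q,c in(("shaft",(0,0,255)),("gauge_base",(0,255,0)),("boom",(255,0,0)),("clip_line",(0,255,255)),("pointer_tip",(255,0,255)),("grip_handle",(255,255,0))):
        tr=spotter.trace(p,q)
        if not tr: continue
        m=tr[0]["pixels"];print(n,q,round(tr[0]["confidence"],2),m.sum(),np.round(tr[0]["uv"],1))
        if q in("shaft","gauge_base"):
            np.save(f"{n}_{q}.npy",m)
        cs,_=cv2.findContours(m.astype(np.uint8),0,1);cv2.drawContours(im,cs,-1,c,1)
    b={"scene":(190,165,430,345),"top":(210,180,470,330)}[n]
    cv2.imwrite(f"pics/{n}m.png",cv2.resize(im[b[1]:b[3],b[0]:b[2]],None,fx=3,fy=3,interpolation=cv2.INTER_NEAREST))
a=(371.7,188.3);b=(422.3,215)
print(tri([(s,a),(t,b)]))
import pickle;pickle.dump(P,open("P0.pkl","wb"))
E
```

```text
scene shaft 0.79 435 [266.2 276.2]
scene gauge_base 0.84 8576 [310.5 251.5]
scene boom 0.61 3637 [320.5 220.7]
scene clip_line 0.64 8322 [313.8 249.5]
scene pointer_tip 0.66 93 [309.  213.7]
scene grip_handle 0.87 522 [303.9 211.5]
top shaft 0.74 339 [299.1 231.2]
top gauge_base 0.75 9934 [366.1 240.6]
top boom 0.87 4693 [351.  231.3]
top clip_line 0.5 59 [285.3 253.3]
top pointer_tip 0.77 850 [316.7 216.7]
top grip_handle 0.9 556 [317.7 216.4]
[ 0.53016641 -0.0750173   0.20472131]
```

View pics/scenem.png

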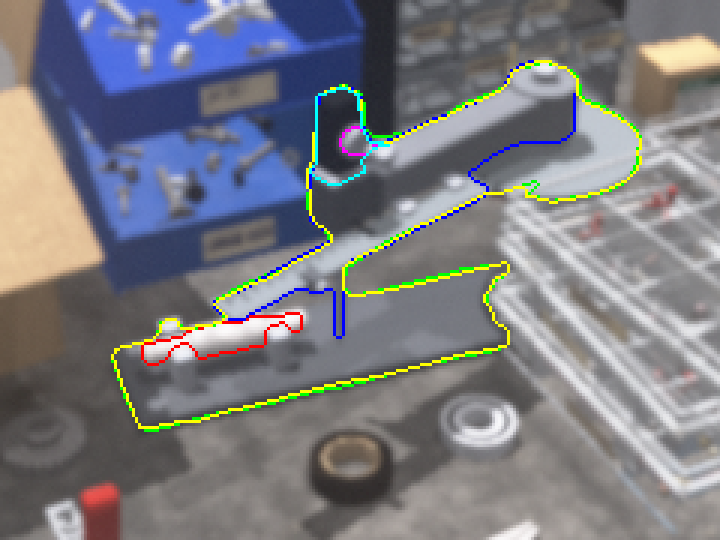

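View pics/topm.png

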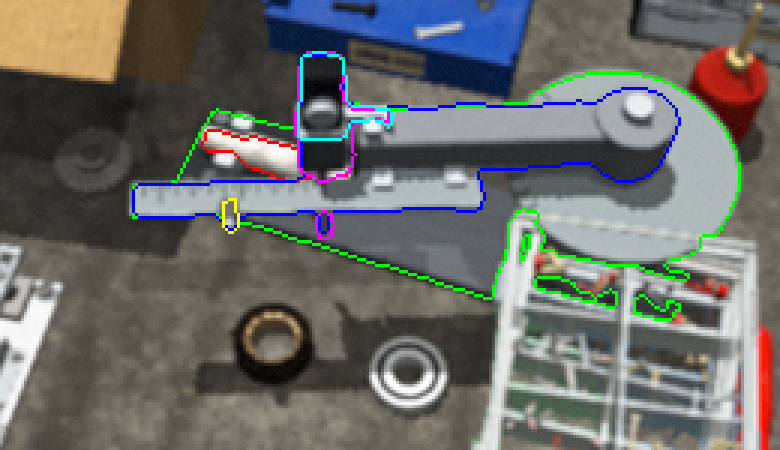

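```bash
cat > fit.py <<'E'
from h import *
import pickle
from scipy.optimize import least_squares
P=pickle.load(open("P0.pkl","rb"));s,t=P["scene"],P["top"]
S=lambda x,y:np.array((190+x/3,165+y/3));T=lambda x,y:np.array((210+x/3,180+y/3))
for nm,p,a,b in(("S",s,S(140,429),S(508,348)),("T",t,T(240,222),T(490,298))):
    A,B=atz(p,a,0.0),atz(p,b,0.0);print(nm,A[:2],B[:2],np.arctan2(*(A-B)[[1,0]]))
# plate end far corner
print(atz(t,T(215,108),.012)[:2],atz(s,S(113,355),.012)[:2],atz(s,S(140,429),.0)[:2])
print("shaft ends S",atz(s,S(142,350),.0325)[:2],atz(s,S(303,318),.0325)[:2],"T left",atz(t,T(203,136),.0325)[:2])
def Rz(a):return np.array([[np.cos(a),-np.sin(a)],[np.sin(a),np.cos(a)]])
obs=[(s,"col",(371.7,188.3),1),(t,"col",(422.3,215),1),(s,"h",(304.6,208.5),.7),(t,"h",(315.9,212.4),.7),(s,"b",(305.2,211),.4),(t,"b",(318.3,218.5),.4),
(s,"p",(310.9,242.6),.6),(t,"p",(316.4,242.6),.6),(s,"c",(292.2,256.1),.6),(t,"c",(285.1,248),.6),
(s,"L",S(137,350),1),(t,"L",T(203,136),1),(s,"Rr",S(306,318),1),(s,"K1",S(140,430),1),(s,"K0",S(113,355),1),(t,"K0",T(213,109),1)]
def pts(v):
    x,y,yaw,b,c,zc=v;o=np.array([x,y]);B=Rz(yaw);A=Rz(yaw+b)
    f=lambda M,u,w,z:np.r_[o+M@[u,w],z]
    return {"col":f(B,0,0,zc),"h":f(A,.192,0,.227),"b":f(A,.192,.018,.227),"p":f(A,.192,.032,.168),"c":f(A,.192+c,.036,.168),
    "L":f(B,.2995,0,.0325),"Rr":f(B,.1805,0,.0325),"K1":f(B,.315,.045,0),"K0":f(B,.315,-.045,.012)}
def res(v):
    q=pts(v);out=[w*(proj(p,q[k])-uv) for p,k,uv,w in obs]
    for p,a,b in((s,S(140,430),S(508,348)),(t,T(240,222),T(490,298))):
        n=np.array([-(b-a)[1],(b-a)[0]]);n/=np.linalg.norm(n)
        B=Rz(v[2])
        for u in(.13,.28): out.append(np.atleast_1d(n@(proj(p,np.r_[v[:2]+B@[u,.045],0])-a)))
    return np.concatenate(out)
if __name__=="__main__":
    f=least_squares(res,[.53,-.075,1.5,.4,.055,.2],loss="soft_l1")
    print(np.round(f.x,4),f.cost);rr=res(f.x)
    for i,(p,k,uv,w) in enumerate(obs):print("S" if p is s else "T",k,np.round(rr[2*i:2*i+2]/w,1))
    print(np.round(rr[2*len(obs):],2)); q=pts(f.x);print({k:np.round(v,3) for k,v in q.items()})
    print("sd",np.sqrt(np.diag(np.linalg.inv(f.jac.T@f.jac))))
E
python3 fit.py
```

```text
S [0.52607722 0.24103831] [ 0.48909675 -0.03498833] 1.437615111084167
T [0.51512122 0.1827892 ] [ 0.49401557 -0.01134635] 1.4625055907608853
[0.6054209  0.22730952] [0.59776652 0.23442277] [0.52607722 0.24103831]
shaft ends S [0.56864128 0.22137532] [0.55178292 0.10382696] T left [0.56364017 0.22322506]
[ 0.53   -0.0753  1.4534  0.381   0.0594  0.2048] 13.625331515832217
S col [-0.2 -0.3]
T col [0.3 0.5]
S h [-1.6  0.5]
T h [ 1.  -1.4]
S b [4.3 1.7]
T b [-1.1  0.7]
S p [ 3.4 -0. ]
T p [1.2 1.7]
S c [-0.6 -0.5]
T c [ 0.2 -0.9]
S L [1.9 1. ]
T L [ 0.6 -0.4]
S Rr [-0.9  0.2]
S K1 [-0.2  1. ]
S K0 [-1.2 -3.8]
T K0 [-0.6 -2.8]
[ 0.24  0.83  0.44 -0.09]
{'col': array([ 0.53 , -0.075,  0.205]), 'h': array([0.48 , 0.11 , 0.227]), 'b': array([0.463, 0.105, 0.227]), 'p': array([0.449, 0.102, 0.168]), 'c': array([0.43 , 0.158, 0.168]), 'L': array([0.565, 0.222, 0.032]), 'Rr': array([0.551, 0.104, 0.032]), 'K1': array([0.522, 0.243, 0.   ]), 'K0': array([0.612, 0.232, 0.012])}
sd [0.00214258 0.00093125 0.00941241 0.01045833 0.0028615  0.00256587]
```

```bash
cat > plan.py <<'E'
from h import *
def cur():
    o=r.get_obs();M=Rn.from_rotvec(o["orientation"]).as_matrix();return np.array(o["tcp_pos"]),np.arctan2(M[1,0],M[0,0]),M
def rows(p,a,wps,g):
    # wps (x,y,z,yaw,n); tool x at a, tool y at a-90, z down
    out=[]
    for x,y,z,yaw,n in wps:
        tgt=np.array([x,y,z]);p0=np.array(p);a0=a
        for i in range(n):
            pn=p0+(tgt-p0)*(i+1)/n;an=a0+(yaw-a0)*(i+1)/n
            d=(pn-p)*100;X=np.array([np.cos(a),np.sin(a)]);Y=np.array([np.sin(a),-np.cos(a)])
            out.append((d[:2]@X,d[:2]@Y,-d[2],-(an-a),g));p=pn;a=an
    for i in range(0,len(out),8):print("; ".join("%.2f %.2f %.2f %.3f %.2f"%q for q in out[i:i+8]))
E
python3 - <<'E'
from plan import *
p,a,M=cur();print(p,a,M.round(3))
rows(p,a,[(p[0],p[1],.40,a,4),(.40,-.35,.40,a+.8,8),(.5014,.0312,.40,1.834,8)],.65)
E
```

```text
[ 0.15836418 -0.65617696  0.23932717] 0.23679779177249358 [[ 0.972  0.235  0.   ]
 [ 0.235 -0.972 -0.   ]
 [ 0.     0.    -1.   ]]
0.00 0.00 -4.02 -0.000 0.65; 0.00 0.00 -4.02 -0.000 0.65; 0.00 0.00 -4.02 -0.000 0.65; 0.00 0.00 -4.02 -0.000 0.65; 3.83 -3.01 -0.00 -0.100 0.65; 4.12 -2.61 -0.00 -0.100 0.65; 4.36 -2.19 -0.00 -0.100 0.65; 4.55 -1.74 -0.00 -0.100 0.65
4.70 -1.28 -0.00 -0.100 0.65; 4.81 -0.81 -0.00 -0.100 0.65; 4.86 -0.32 -0.00 -0.100 0.65; 4.87 0.17 -0.00 -0.100 0.65; 4.75 -1.33 -0.00 -0.100 0.65; 4.86 -0.86 -0.00 -0.100 0.65; 4.92 -0.37 -0.00 -0.100 0.65; 4.93 0.12 -0.00 -0.100 0.65
4.89 0.61 -0.00 -0.100 0.65; 4.81 1.10 -0.00 -0.100 0.65; 4.67 1.57 -0.00 -0.100 0.65; 4.50 2.03 -0.00 -0.100 0.65
```

Emit:
carry_out(series="0 0 -4 0 0.65; 0 0 -4 0 0.65; 0 0 -4 0 0.65; 0 0 -4 0 0.65; 3.8 -3 0 -0.1 0.65; 4.1 -2.6 0 -0.1 0.65; 4.4 -2.2 0 -0.1 0.65; 4.6 -1.7 0 -0.1 0.65", grip_force=20)

```text
clock: 2.8
tcp_pos: [0.2806, -0.502, 0.3995]
orientation: [2.982, 0.988, 0.0]
contact_force: [0.7, -0.2, 0.9]
grip_width: 0.0555
```

Emit:
carry_out(series="4.7 -1.3 0 -0.1 0.65; 4.8 -0.8 0 -0.1 0.65; 4.9 -0.3 0 -0.1 0.65; 4.9 0.2 0 -0.1 0.65; 4.7 -1.3 0 -0.1 0.65; 4.9 -0.9 0 -0.1 0.65; 4.9 -0.4 0 -0.1 0.65; 4.9 0.1 0 -0.1 0.65")

```text
clock: 3.8
tcp_pos: [0.4512, -0.1581, 0.3996]
orientation: [2.361, 2.071, 0.0]
contact_force: [0.1, 0.3, -0.3]
grip_width: 0.0553
```

```bash
python3 - <<'E'
from plan import *
p,a,M=cur();print(p,a,r.get_obs()["joints"],r.get_obs()["contact_force"])
rows(p,a,[(.5014,.0312,.40,1.834,4),(.5014,.0312,.25,1.834,3)],.65)
for n in("top",): cv2.imwrite("pics/t1.png",eyes.grab_frame(n)["color"])
E
```

```text
[ 0.45117356 -0.15812785  0.39956471] 1.4399425211714036 [ 0.66947822  0.05598539 -0.4801844   1.75319091  0.02697913  1.33813495
  0.05287812] [ 0.0735986   0.28918468 -0.33142435]
4.86 0.63 -0.01 -0.099 0.65; 4.77 1.10 -0.01 -0.099 0.65; 4.64 1.57 -0.01 -0.099 0.65; 4.46 2.01 -0.01 -0.099 0.65; -0.00 -0.00 5.00 -0.000 0.65; 0.00 0.00 5.00 -0.000 0.65; -0.00 -0.00 5.00 -0.000 0.65
```

View pics/t1.png

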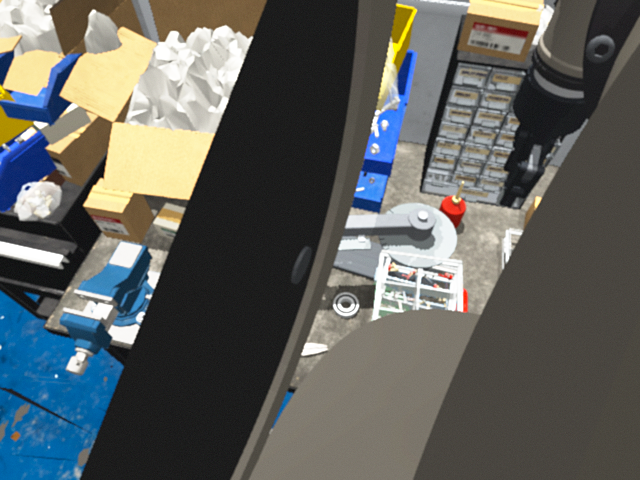

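Emit:
carry_out(series="4.9 0.6 0 -0.1 0.65; 4.8 1.1 0 -0.1 0.65; 4.6 1.6 0 -0.1 0.65; 4.5 2 0 -0.1 0.65; 0 0 5 0 0.65; 0 0 5 0 0.65; 0 0 4 0 0.65; 0 0 0 0 0.65")

```text
clock: 4.85
tcp_pos: [0.4994, 0.0296, 0.257]
orientation: [-1.905, -2.493, 0.006]
contact_force: [0.1, 0.1, 1.2]
grip_width: 0.0554
```

```bash
python3 - <<'E'
from plan import *
p,a,M=cur();print(p,a,r.get_obs()["joints"])
for n in("top","scene"):
    c=eyes.grab_frame(n)["color"]; cv2.imwrite(f"pics/{n}2.png",c if n=="top" else cv2.resize(c[130:370,200:500],None,fx=2.5,fy=2.5,interpolation=2))
E
```

```text
[0.49942132 0.02958374 0.25697614] 1.8366338640681619 [ 0.40141289  0.23874886 -0.67349437  1.90444514  0.16831934  1.06109632
 -0.0758398 ]
```

View pics/top2.png

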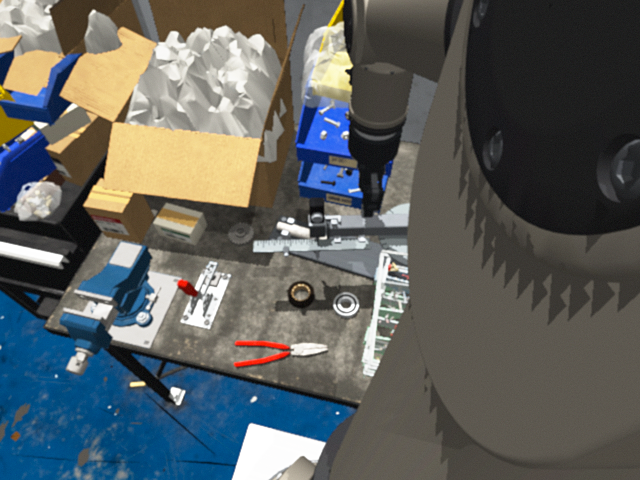

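View pics/scene2.png

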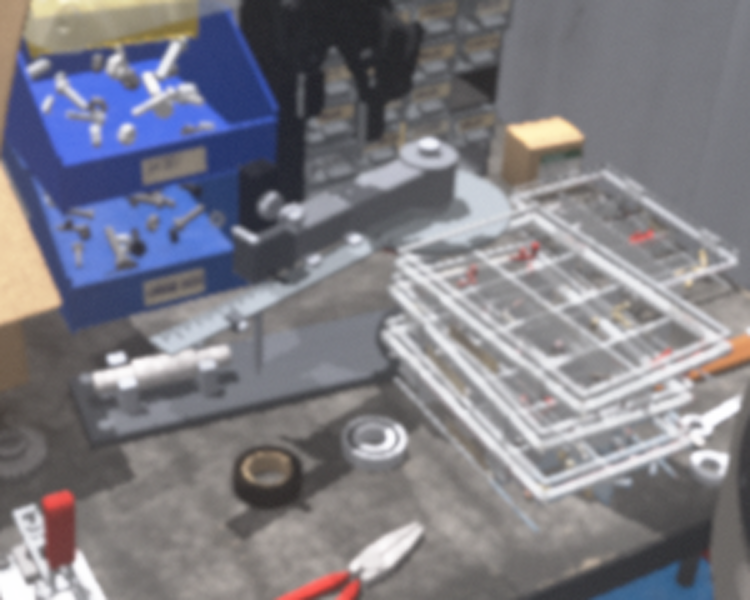

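Emit:
carry_out(series="0 0 2.5 0 0.65; 0 0 2.2 0 0.65; 0 0 1.5 0 0.65; 0 0 0.5 0 0.65; 0 0 0 0 0.65")

```text
clock: 5.58
tcp_pos: [0.5019, 0.0304, 0.193]
orientation: [1.907, 2.496, 0.001]
contact_force: [0.9, -0.0, 0.3]
grip_width: 0.055
```

```bash
python3 - <<'E'
from plan import *
p,a,M=cur();print(p,a)
c=eyes.grab_frame("scene")["color"]; cv2.imwrite(f"pics/scene3.png",cv2.resize(c[130:330,260:440],None,fx=3,fy=3,interpolation=2))
E
```

```text
[0.50188345 0.03038088 0.19295703] 1.836651486614285
```

View pics/scene3.png

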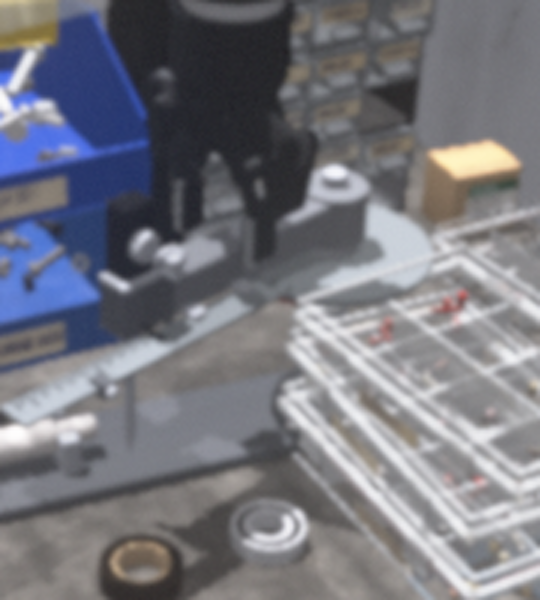

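Emit:
carry_out(series="0 0 0.3 0 0.5; 0 0 0 0 0.25; 0 0 0 0 0.25; 0 0 0 0 0.25; 0 0 0 0 0.25", grip_force=20)

```text
clock: 6.25
tcp_pos: [0.5011, 0.0301, 0.1894]
orientation: [-1.908, -2.496, 0.001]
contact_force: [-3.3, -0.2, 5.5]
grip_width: 0.0296
```

```bash
python3 - <<'E'
from plan import *
p,a,M=cur();o=r.get_obs();print(p,a,o["contact_force"],o["moment"])
c0=np.array([.53,-.0753]);v=p[:2]-c0;print("angle of tool about col",np.arctan2(v[1],v[0]),np.linalg.norm(v))
E
```

```text
[0.50110067 0.03014335 0.18944914] 1.8364434497616595 [-3.30618398 -0.22185758  5.50266684] [-0.17647373  0.87712554 -0.25540116]
angle of tool about col 1.8383018619111302 0.10933193404414898
```

Emit:
carry_out(series="-0.01 0.5 0 0.045 0.25; -0.02 0.7 0 0.065 0.25; -0.02 0.7 0 0.065 0.25; -0.02 0.7 0 0.065 0.25; -0.02 0.7 0 0.065 0.25; -0.01 0.5 0 0.045 0.25; -0.01 0.33 0 0.03 0.25; 0 0 0 0 0.25")

```text
clock: 7.25
tcp_pos: [0.5421, 0.0329, 0.1895]
orientation: [2.345, 2.09, -0.002]
contact_force: [-3.5, -1.3, 5.6]
grip_width: 0.0297
```

```bash
python3 - <<'E'
from plan import *
import pickle
p,a,M=cur();o=r.get_obs();print(p,a,o["contact_force"],o["moment"],o["grip_width"])
c0=np.array([.53,-.0753]);v=p[:2]-c0;print("angle of tool about col",np.arctan2(v[1],v[0]),np.linalg.norm(v))
for n in("scene","top"):
    f=eyes.grab_frame(n);pickle.dump(f,open(f"{n}4.pkl","wb"));c=f["color"]
    for q in("grip_handle","pointer_tip","clip_line"):
        print(n,q,[(np.round(x["uv"],1),round(x["confidence"],2)) for x in spotter.mark_of(f,q)[:2]])
    b=(200,150,420,320) if n=="scene" else (210,150,450,330)
    cv2.imwrite(f"pics/{n}4.png",cv2.resize(c[b[1]:b[3],b[0]:b[2]],None,fx=3,fy=3,interpolation=2))
E
```

```text
[0.54210405 0.03293036 0.18946127] 1.455787396974866 [-3.54128974 -1.3481655   5.63680919] [-0.34825993  0.91429516 -0.3079522 ] 0.029706412473935843
angle of tool about col 1.4594231611750133 0.1089050920941957
scene grip_handle [(array([287. , 193.5]), 0.72), (array([348.9, 308.8]), 0.6)]
scene pointer_tip [(array([287. , 224.9]), 0.84)]
scene clip_line [(array([261.9, 236.4]), 0.48)]
top grip_handle [(array([323.7, 178.8]), 0.75)]
top pointer_tip [(array([320.5, 207.7]), 0.76)]
top clip_line [(array([286.5, 205.8]), 0.61)]
```

View pics/scene4.png

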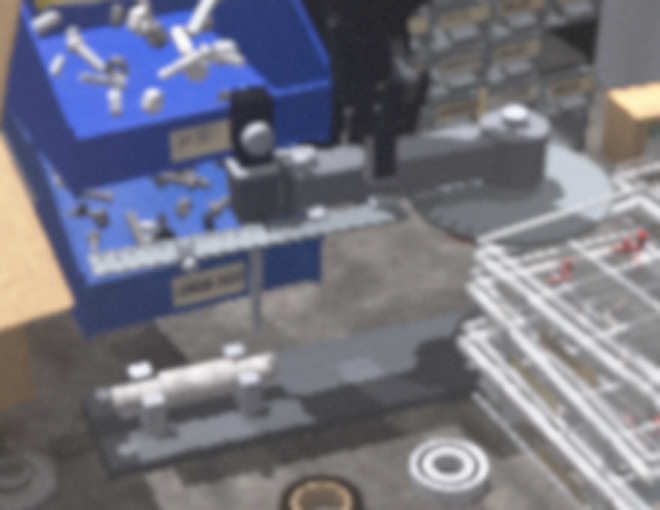

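View pics/top4.png

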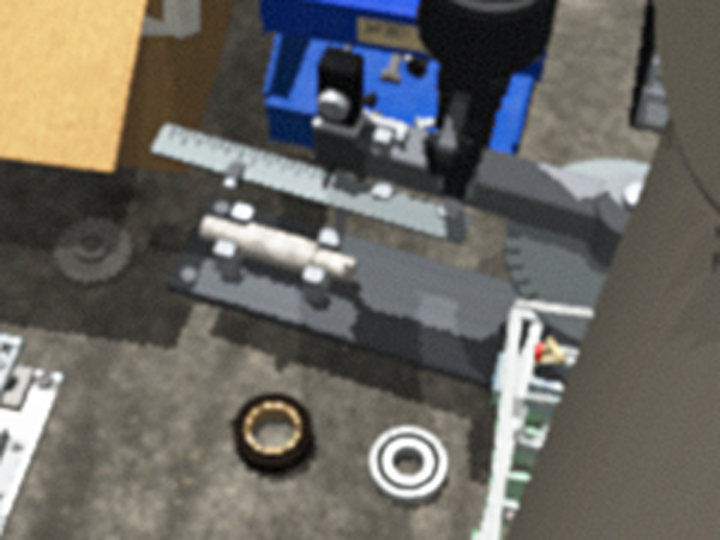

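```bash
cat > edges.py <<'E'
from h import *
import pickle
from scipy.ndimage import map_coordinates,gaussian_filter
def edge(f,a,b,w=4,n=80):
    g=gaussian_filter(cv2.cvtColor(f["color"],cv2.COLOR_BGR2GRAY).astype(float),.8)
    a,b=np.array(a,float),np.array(b,float)
    for it in range(3):
        d=(b-a)/np.linalg.norm(b-a);nn=np.array([-d[1],d[0]])
        ts=np.linspace(0,1,n);off=np.arange(-w,w+.01,.25)
        pts=a+(b-a)*ts[:,None];X=pts[:,None]+off[None,:,None]*nn
        v=map_coordinates(g,[X[...,1],X[...,0]],order=1);G=np.diff(v,axis=1)
        sg=np.sign(np.median(G.sum(1))) if True else 1
        k=(G*sg).argmax(1);st=(G*sg).max(1);e=off[k]+.125
        ok=st>.5*np.median(st)
        for _ in range(5):
            c=np.polyfit(ts[ok],e[ok],1);rs=np.abs(e-np.polyval(c,ts));ok=(rs<max(.5,1.5*np.median(rs[ok])))&(st>.4*np.median(st))
        a=a+nn*np.polyval(c,0);b=b+nn*np.polyval(c,1);w=2
    return a,b,ok.mean(),np.std((e-np.polyval(c,ts))[ok])
def direc(f,a,b):
    c,d1=ray(f,a);_,d2=ray(f,b);n=np.cross(d1,d2);v=np.cross(n,[0,0,1]);an=np.arctan2(v[1],v[0]);return an if an>0 else an+np.pi
E
python3 - <<'E'
from edges import *
s=pickle.load(open("scene4.pkl","rb"));t=pickle.load(open("top4.pkl","rb"))
S=lambda x,y:(200+x/3,150+y/3);T=lambda x,y:(210+x/3,150+y/3)
L=[("T rule near",t,T(240,177),T(440,233)),("T rule far",t,T(180,127),T(310,165)),("T plate near bot",t,T(180,296),T(480,385)),("T plate far",t,T(370,238),T(500,275)),
("T tube top near",t,T(480,205),T(590,238)),("T tube top far",t,T(485,153),T(560,175)),("T shaft far",t,T(215,217),T(325,247)),("T shaft near",t,T(245,258),T(305,273)),
("S rule near",s,S(100,277),S(390,218)),("S plate bot",s,S(120,470),S(450,405)),("S plate far",s,S(280,349),S(460,316)),("S shaft far",s,S(130,385),S(270,354)),("S shaft near",s,S(165,403),S(240,387)),("S tube top far",s,S(400,145),S(480,125)),("S tube bot near",s,S(410,182),S(500,160))]
im={id(s):s["color"].copy(),id(t):t["color"].copy()}
ims={k:cv2.resize(v,None,fx=3,fy=3) for k,v in im.items()}
for n,f,a,b in L:
    A,B,o,sd=edge(f,a,b);print(n,"dir %.4f"%direc(f,A,B),"raw %.4f"%direc(f,a,b),round(o,2),round(sd,2))
    cv2.line(ims[id(f)],tuple(int(x*3) for x in A),tuple(int(x*3) for x in B),(0,0,255),1)
cv2.imwrite("pics/e_s.png",ims[id(s)][450:960,600:1260]);cv2.imwrite("pics/e_t.png",ims[id(t)][450:990,630:1350])
E
```

```text
T rule near dir 1.4497 raw 1.4660 0.99 0.19
T rule far dir 1.4498 raw 1.4470 0.99 0.17
T plate near bot dir 1.4574 raw 1.4703 0.51 0.21
T plate far dir 1.4652 raw 1.4649 0.51 0.27
T tube top near dir 1.4522 raw 1.4365 0.85 0.24
T tube top far dir 1.0147 raw 1.4343 0.55 0.21
T shaft far dir 1.5409 raw 1.4814 0.57 0.26
T shaft near dir 1.4716 raw 1.5109 0.6 0.26
S rule near dir 1.4627 raw 1.4764 0.75 0.26
S plate bot dir 1.4547 raw 1.4041 0.55 0.21
S plate far dir 1.4578 raw 1.4084 0.5 0.27
S shaft far dir 1.3879 raw 1.4655 0.56 0.25
S shaft near dir 1.3818 raw 1.4451 0.78 0.27
S tube top far dir 1.4588 raw 1.5806 0.68 0.24
S tube bot near dir 1.5665 raw 1.5538 0.62 0.25
```

View pics/e_s.png

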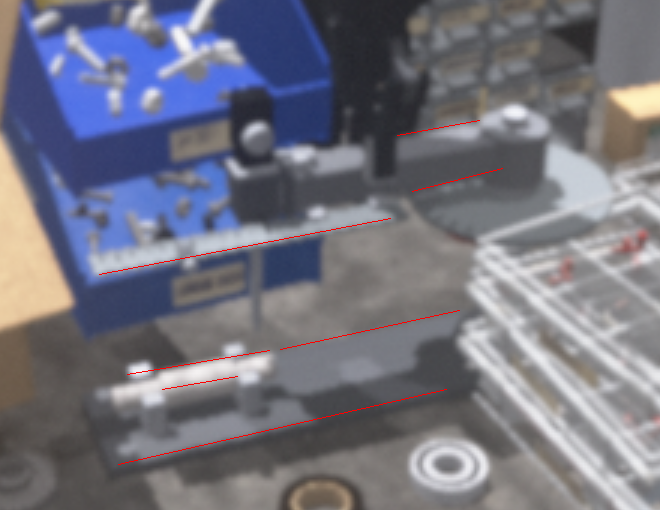

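View pics/e_t.png

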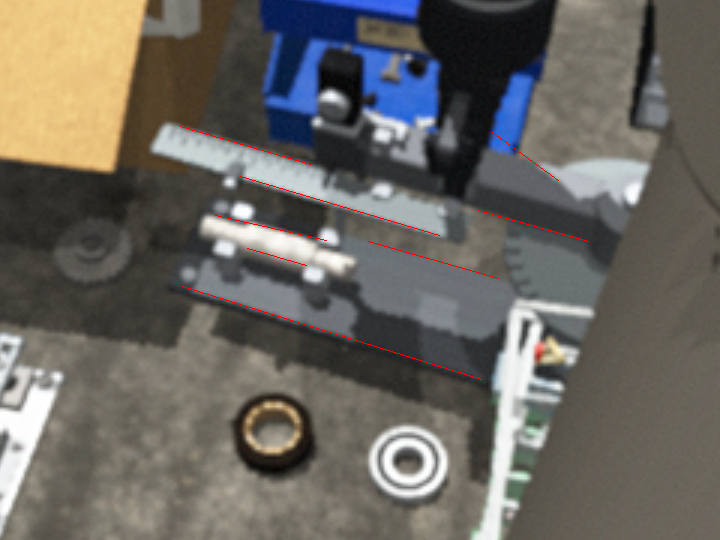

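```bash
python3 - <<'E'
from plan import *
import pickle
A=np.array([.5011,.0301]);a=1.8364;B=np.array([.5421,.0329]);b=1.4558
u=lambda q:np.array([np.cos(q),np.sin(q)])
k=np.linalg.solve(np.c_[u(a),-u(b)],B-A);C=A+k[0]*u(a);print("col",C,k)
D=np.array([.53,-.0755])
ang=1.457
s=pickle.load(open("scene4.pkl","rb"));t=pickle.load(open("top4.pkl","rb"))
for q,x,y,z in(("h",(287,193.5),(323.7,178.8),.227),("ptr",(287,224.9),(320.5,207.7),.168),("clip",(261.9,236.4),(286.5,205.8),.168)):
    for nm,X in(("S",atz(s,x,z)),("T",atz(t,y,z)),("tri",tri([(s,x),(t,y)]))):
        v=X[:2]-D;print(q,nm,X.round(4),"along %.4f lat %.4f"%(v@u(ang),v@[-np.sin(ang),np.cos(ang)]))
H=D+.192*u(ang);print("handle",H)
p,aa,M=cur();print(p,aa)
rows(p,aa,[(p[0],p[1],.30,aa,3),(H[0],H[1],.30,1.457,3),(H[0],H[1],.216,1.457,4)],.65)
# project predicted pts
E
```

```text
col [ 0.52965286 -0.07486188] [-0.1087762  -0.10847836]
h S [0.5482 0.1112 0.227 ] along 0.1875 lat 0.0032
h T [0.556  0.1152 0.227 ] along 0.1924 lat -0.0042
h tri [0.5507 0.1127 0.2287] along 0.1893 lat 0.0008
ptr S [0.5293 0.1211 0.168 ] along 0.1953 lat 0.0230
ptr T [0.533 0.116 0.168] along 0.1906 lat 0.0187
ptr tri [0.5377 0.1172 0.1621] along 0.1923 lat 0.0142
clip S [0.5126 0.1818 0.168 ] along 0.2536 lat 0.0465
clip T [0.5225 0.1817 0.168 ] along 0.2547 lat 0.0367
clip tri [0.5217 0.1806 0.1647] along 0.2535 lat 0.0373
handle [0.55180177 0.11525818]
[0.54207894 0.03289219 0.1894614 ] 1.4558043891987227
0.00 0.00 -3.68 -0.000 0.65; 0.00 0.00 -3.68 -0.000 0.65; 0.00 0.00 -3.68 -0.000 0.65; 2.76 0.01 -0.00 -0.000 0.65; 2.76 0.01 -0.00 -0.000 0.65; 2.76 0.01 -0.00 -0.000 0.65; 0.00 0.00 2.10 -0.000 0.65; 0.00 0.00 2.10 -0.000 0.65
0.00 0.00 2.10 -0.000 0.65; 0.00 0.00 2.10 -0.000 0.65
```

Emit:
carry_out(series="0 0 0 0 0.65; 0 0 0 0 0.65; 0 0 -2.5 0 0.65; 0 0 -4.2 0 0.65; 0 0 -4.4 0 0.65; 2.8 0 0 0 0.65; 2.8 0 0 0 0.65; 2.7 0 0 0 0.65")

```text
clock: 8.65
tcp_pos: [0.552, 0.1169, 0.3004]
orientation: [2.344, 2.091, 0.001]
contact_force: [-0.2, -0.3, -0.9]
grip_width: 0.0555
```

```bash
python3 - <<'E'
from plan import *
import pickle
p,a,M=cur();print(p,a,r.get_obs()["joints"])
rows(p,a,[(.5517,.1157,.216,1.457,4)],.65)
for n in("scene","top"):
    f=eyes.grab_frame(n);pickle.dump(f,open(f"{n}5.pkl","wb"));c=f["color"]
    b=(200,150,420,320) if n=="scene" else (210,150,450,330)
    cv2.imwrite(f"pics/{n}5.png",cv2.resize(c[b[1]:b[3],b[0]:b[2]],None,fx=3,fy=3,interpolation=2))
E
```

```text
[0.55202957 0.11694019 0.3004042 ] 1.4569928421627543 [ 0.18191291  0.30184137 -0.61876514  1.71843169  0.18768175  1.18017549
 -0.60100566]
-0.03 -0.00 2.11 -0.000 0.65; -0.03 -0.00 2.11 -0.000 0.65; -0.03 -0.00 2.11 -0.000 0.65; -0.03 -0.00 2.11 -0.000 0.65
```

View pics/scene5.png

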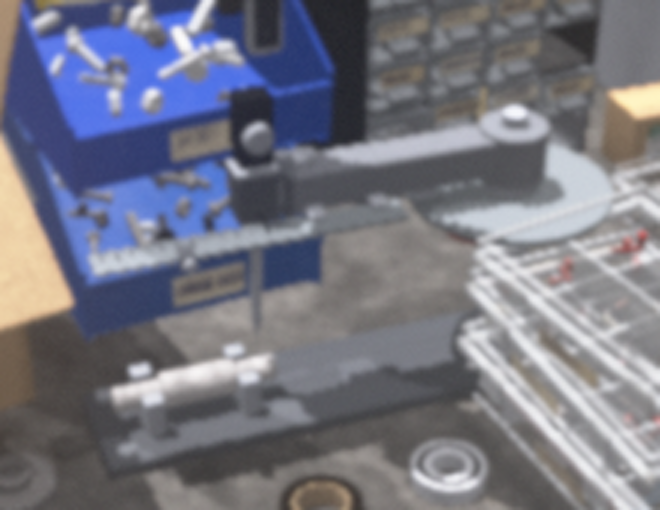

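View pics/top5.png

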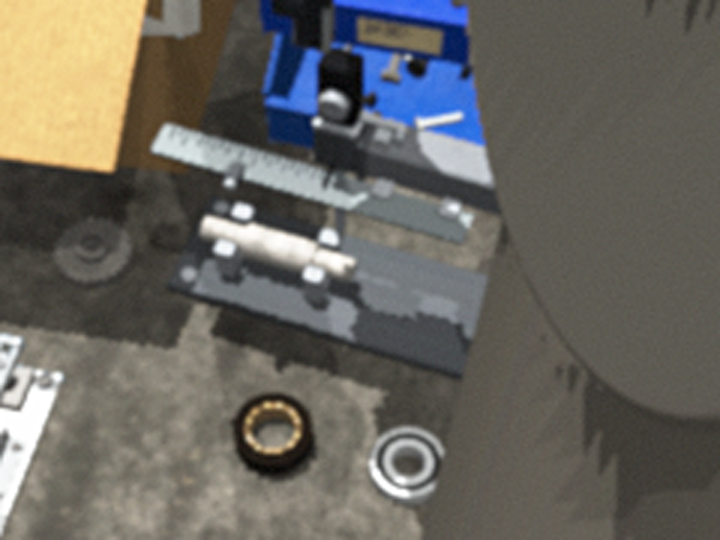

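```bash
python3 - <<'E'
from h import *
import pickle
t=pickle.load(open("top5.pkl","rb"));T=lambda x,y:(210+x/3,150+y/3)
for n,q,z in(("bin bot L",T(268,143),0),("bin lip L",T(262,25),.1),("bin bot R, full",(385,210),0),("flap corner",T(115,172),.15),("flap corner",T(115,172),.25),("flap UR",(255,155),.25),("box bottom?",T(195,165),0)):
    print(n,z,atz(t,q,z).round(3))
s=eyes.grab_frame("scene")
for n,q,z in(("bin bot L S",(228,262),0),("flap corner right low",(222,248),.15),("flap corner",(222,248),.2)):
    print(n,z,atz(s,q,z).round(3))
print(tri([(s,(223,248)),(t,T(115,172))]), tri([(s,(200,198)),(t,(257,153))]))
E
```

```text
bin bot L 0 [0.678 0.204 0.   ]
bin lip L 0.1 [0.712 0.213 0.1  ]
bin bot R, full 0 [ 0.688 -0.007 -0.   ]
flap corner 0.15 [0.515 0.26  0.15 ]
flap corner 0.25 [0.444 0.222 0.25 ]
flap UR 0.25 [0.564 0.249 0.25 ]
box bottom? 0 [0.642 0.256 0.   ]
bin bot L S 0 [0.689 0.203 0.   ]
flap corner right low 0.15 [0.535 0.256 0.15 ]
flap corner 0.2 [0.463 0.275 0.2  ]
[0.50908767 0.2580255  0.16338378] [0.60374431 0.26435313 0.22140677]
```

Emit:
carry_out(series="-0.1 -0.2 2.2 0 0.65; 0 0 2.6 0 0.65; 0 0 2.6 0 0.65; 0 0 1 0 0.65; 0 0 0 0 0.65")

```text
clock: 9.43
tcp_pos: [0.5496, 0.1144, 0.216]
orientation: [-2.345, -2.09, 0.001]
contact_force: [-0.0, 0.2, 0.4]
grip_width: 0.0554
```

```bash
python3 - <<'E'
from plan import *
import pickle
o=r.get_obs();p,a,M=cur();print(p,a,o["contact_force"])
for n in("scene","top"):
    f=eyes.grab_frame(n);c=f["color"]
    b=(200,150,420,320) if n=="scene" else (210,150,450,330)
    cv2.imwrite(f"pics/{n}6.png",cv2.resize(c[b[1]:b[3],b[0]:b[2]],None,fx=3,fy=3,interpolation=2))
E
```

```text
[0.54958965 0.11442213 0.21602792] 1.4560718549060658 [-0.01149943  0.16010607  0.35052456]
```

View pics/scene6.png

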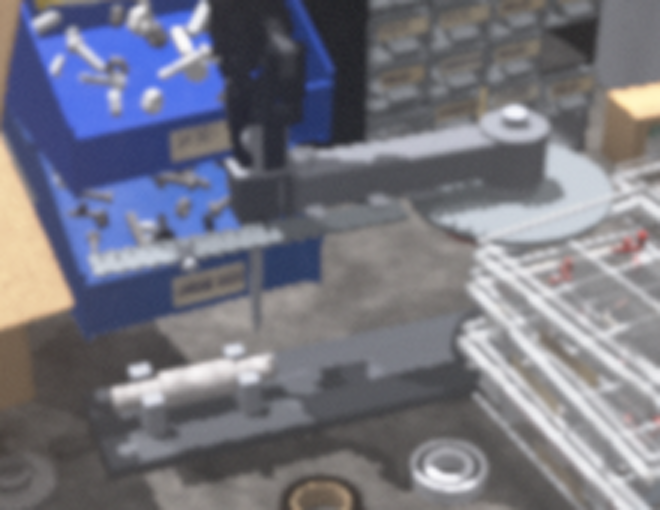

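View pics/top6.png

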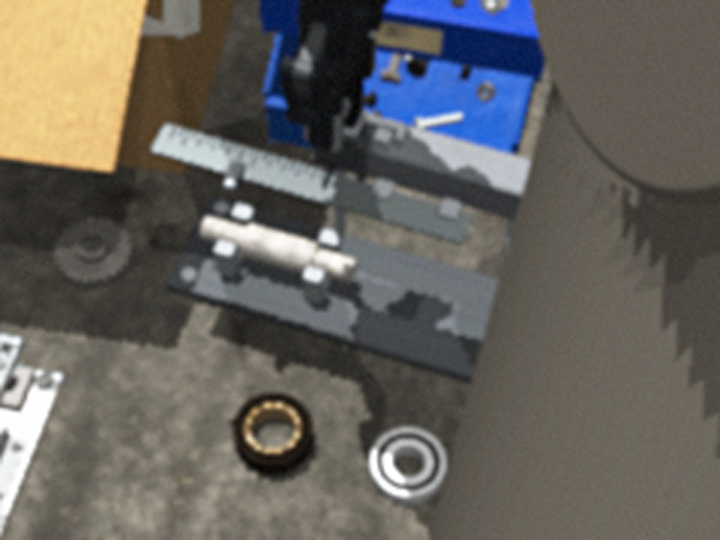

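```bash
python3 - <<'E'
from h import *
s=eyes.grab_frame("scene")
u=np.array([np.cos(1.457),np.sin(1.457)]);n=np.array([-u[1],u[0]]);C=np.array([.5297,-.0749])
for al in(.185,.192,.2):
  for la in(0,.018,.028,.04):
    q=proj(s,np.r_[C+al*u+la*n,.227]);print(al,la,((q-[200,150])*3).round(0))
E
```

```text
0.185 0 [263. 128.]
0.185 0.018 [271. 141.]
0.185 0.028 [276. 148.]
0.185 0.04 [282. 156.]
0.192 0 [252. 130.]
0.192 0.018 [261. 142.]
0.192 0.028 [266. 149.]
0.192 0.04 [272. 158.]
0.2 0 [241. 132.]
0.2 0.018 [249. 144.]
0.2 0.028 [254. 151.]
0.2 0.04 [260. 160.]
```

Emit:
carry_out(series="0 0 0 0 0.4; 0 0 0 0 0.3; 0 0.03 0 0 0.2; 0 0.03 0 0 0.15; 0 0 0 0 0.1; 0 0 0 0 0.1; 0 0 0 0 0.1", grip_force=45)

```text
clock: 10.45
tcp_pos: [0.5505, 0.1153, 0.2172]
orientation: [2.344, 2.091, 0.001]
contact_force: [-0.1, -0.5, 6.5]
grip_width: 0.0214
```

```bash
python3 - <<'E'
from plan import *
o=r.get_obs();p,a,M=cur();print(p,a,o["contact_force"],o["moment"],o["grip_width"])
v=p[:2]-[.5297,-.0749];u=np.array([np.cos(1.457),np.sin(1.457)]);print(v@u,v@[-u[1],u[0]])
E
```

```text
[0.55052869 0.11527797 0.21719377] 1.4566914721010535 [-0.05097447 -0.49777923  6.45576125] [-0.07760684  0.58652361  0.03294306] 0.021368290929869402
0.19131305347731603 0.0009009061460824356
```

Emit:
carry_out(series="0.5 0 0 0 0.1; 1 0 0 0 0.1; 1 0 0 0 0.1; 1 0 0 0 0.1; 1 0 0 0 0.1; 0.5 0 0 0 0.1; 0 0 0 0 0.1", grip_force=45)

```text
clock: 11.32
tcp_pos: [0.5566, 0.1635, 0.2171]
orientation: [2.344, 2.088, -0.001]
contact_force: [-0.9, -4.8, 8.0]
grip_width: 0.021
```

```bash
cat > look.py <<'E'
from edges import *
import sys
from plan import cur
k=sys.argv[1]
o=r.get_obs();p,a,M=cur();print(p,a,o["contact_force"],o["grip_width"])
C=np.array([.5297,-.0749]);v=p[:2]-C;u=np.array([np.cos(1.457),np.sin(1.457)]);n=np.array([-u[1],u[0]]);print("tool along/lat",v@u,v@n)
F={}
for nm in("scene","top"):
    f=eyes.grab_frame(nm);F[nm]=f;pickle.dump(f,open(f"{nm}{k}.pkl","wb"));c=f["color"]
    for q in("pointer_tip","clip_line"):
        for x in spotter.mark_of(f,q)[:2]:
            X=atz(f,x["uv"],.168)[:2]-C;print(nm,q,np.round(x["uv"],1),round(x["confidence"],2),"along %.4f lat %.4f"%(X@u,X@n))
    b=(220,200,310,260) if nm=="scene" else (250,170,340,230)
    cv2.imwrite(f"pics/{nm}{k}.png",cv2.resize(c[b[1]:b[3],b[0]:b[2]],None,fx=8,fy=8,interpolation=2))
E
python3 look.py 7
```

```text
[0.55655263 0.16349333 0.21713086] 1.4555134329650983 [-0.86649408 -4.76684744  8.01641132] 0.021029917191449404
tool along/lat 0.23990058188071153 0.0003908173555615793
scene pointer_tip [206.  315.1] 0.61 along 0.3954 lat 0.2314
scene pointer_tip [266.2 230.8] 0.6 along 0.2397 lat 0.0297
scene clip_line [261.6 235.5] 0.56 along 0.2527 lat 0.0428
top pointer_tip [295.1 202.4] 0.94 along 0.2414 lat 0.0228
top clip_line [286.1 206.8] 0.53 along 0.2539 lat 0.0389
```

View pics/scene7.png

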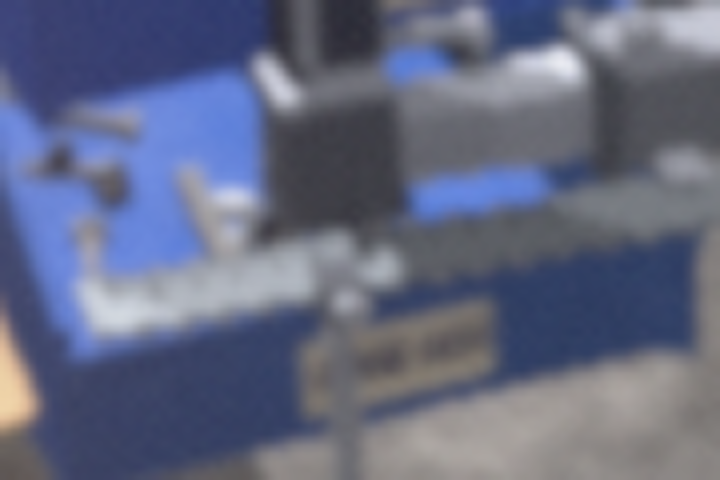

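View pics/top7.png

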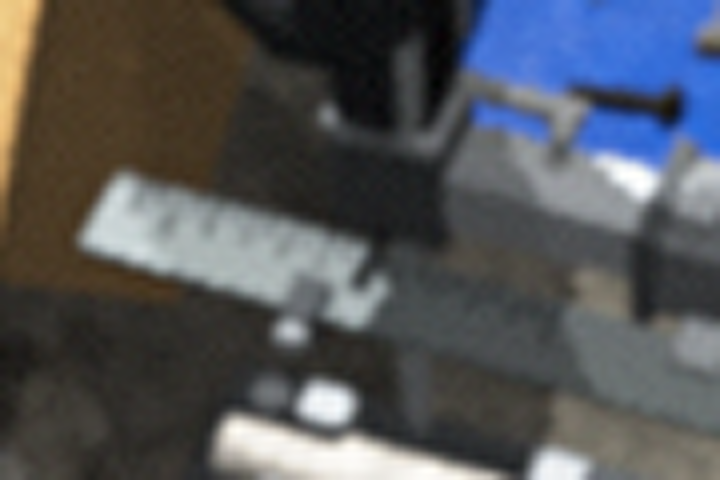

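Emit:
carry_out(series="0.4 0 0 0 0.1; 0.5 0 0 0 0.1; 0.2 0 0 0 0.1; 0 0 0 0 0.1; 0 0 0 0 0.1")

```text
clock: 12.25
tcp_pos: [0.5578, 0.1739, 0.2171]
orientation: [2.345, 2.088, -0.002]
contact_force: [-0.6, -5.2, 8.3]
grip_width: 0.021
```

```bash
python3 look.py 8
```

```text
[0.55780788 0.17389981 0.21713603] 1.4549477160574138 [-0.58709414 -5.17216437  8.27855787] 0.020970333393959335
tool along/lat 0.25038228810390806 0.000325355179278319
scene pointer_tip [255.6 230.9] 0.79 along 0.2591 lat 0.0230
scene clip_line [260.1 233.5] 0.57 along 0.2535 lat 0.0350
top pointer_tip [289.5 201. ] 0.66 along 0.2531 lat 0.0233
top clip_line [290.2 207.3] 0.44 along 0.2460 lat 0.0373
```

View pics/top8.png

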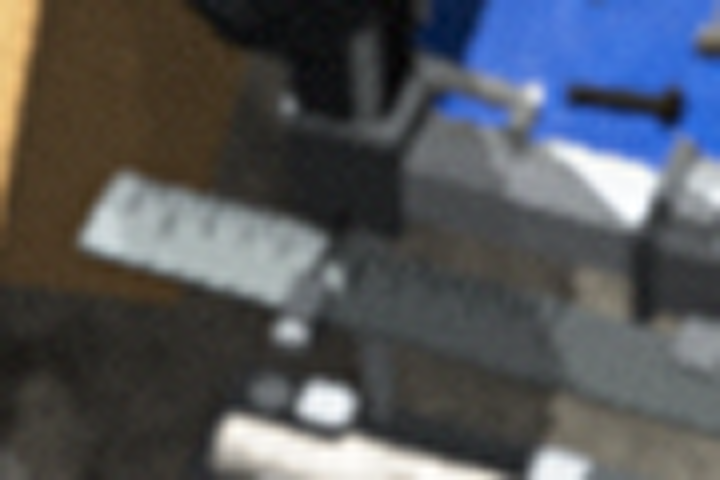

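View pics/scene8.png

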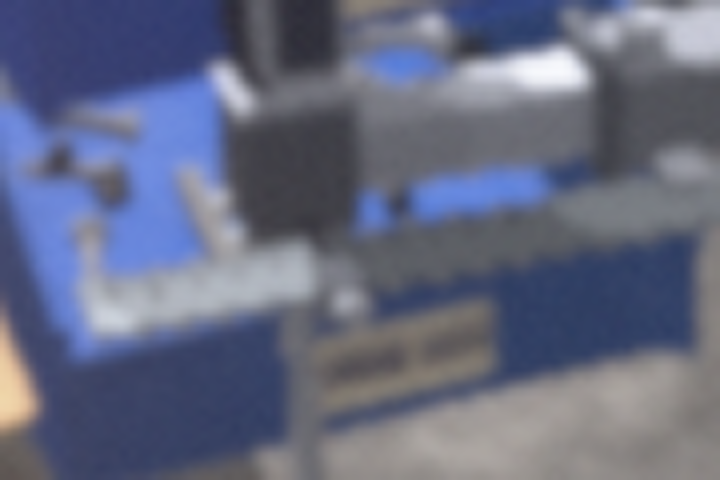

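```bash
python3 - <<'E'
from edges import *
C=np.array([.5297,-.0749]);u=np.array([np.cos(1.457),np.sin(1.457)]);n=np.array([-u[1],u[0]])
out=[]
for nm,b in(("top",(268,188,308,218)),("scene",(240,218,280,248))):
    f=pickle.load(open(f"{nm}5.pkl","rb")) if 1 else 0
    im=cv2.resize(f["color"][b[1]:b[3],b[0]:b[2]],None,fx=20,fy=20,interpolation=cv2.INTER_CUBIC)
    cv2.imwrite(f"pics/z_{nm}.png",im)
    g=im.copy()
    for al in(.23,.24,.25,.26,.27):
        q=[tuple(int(v) for v in (proj(f,np.r_[C+al*u+la*n,.168])-b[:2]+.5)*20) for la in(.015,.039)]
        cv2.line(g,*q,(0,0,255) if al!=.25 else (0,255,0),1)
    cv2.imwrite(f"pics/g_{nm}.png",g)
E
```

```text
(no output)
```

View pics/g_top.png

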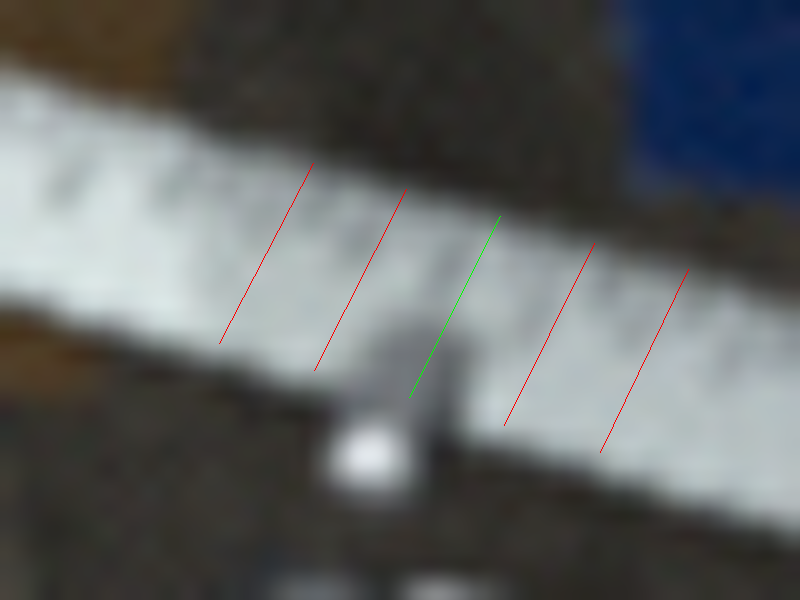

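View pics/g_scene.png

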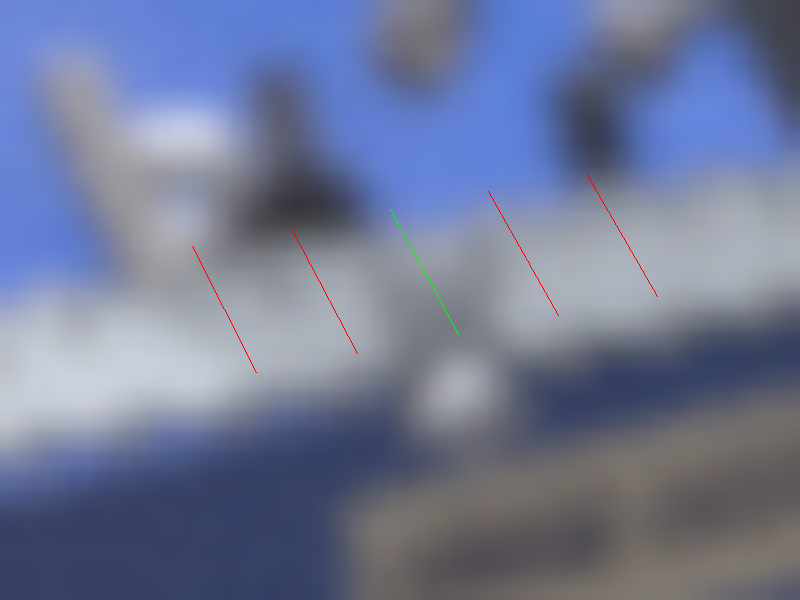

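```bash
python3 - <<'E'
from edges import *
C=np.array([.5297,-.0749]);u=np.array([np.cos(1.457),np.sin(1.457)]);n=np.array([-u[1],u[0]])
f={k:pickle.load(open(f"{k}5.pkl","rb")) for k in("top","scene")}
t,s=f["top"],f["scene"]
T=lambda x,y:(268+(x+.5)/20-.5,188+(y+.5)/20-.5);S=lambda x,y:(240+(x+.5)/20-.5,218+(y+.5)/20-.5)
def rep(nm,X):v=X[:2]-C;print(nm,"along %.4f lat %.4f z %.4f"%(v@u,v@n,X[2]))
rep("screw",tri([(t,T(370,455)),(s,S(460,395))]))
rep("body",tri([(t,T(415,365)),(s,S(440,290))]))
for z in(.168,.17,.172):
    rep("bodyT",atz(t,T(415,365),z));rep("bodyS",atz(s,S(440,290),z))
for nm,b in(("top",(268,183,338,228)),("scene",(240,208,310,253))):
    for k in(5,7,8):
        im=pickle.load(open(f"{nm}{k}.pkl","rb"))
        c=cv2.resize(im["color"][b[1]:b[3],b[0]:b[2]],None,fx=11,fy=11,interpolation=cv2.INTER_CUBIC)
        al={5:.192,7:.2406,8:.2511}[k]
        q=[tuple(int(v) for v in (proj(im,np.r_[C+al*u+la*n,.168])-b[:2]+.5)*11) for la in(.013,.032)]
        cv2.line(c,q[0],q[1],(0,255,0),1)
        cv2.imwrite(f"pics/p_{nm}{k}.png",c)
E
```

```text
screw along 0.2518 lat 0.0450 z 0.1651
body along 0.2504 lat 0.0366 z 0.1711
bodyT along 0.2509 lat 0.0351 z 0.1680
bodyS along 0.2494 lat 0.0308 z 0.1680
bodyT along 0.2502 lat 0.0365 z 0.1700
bodyS along 0.2502 lat 0.0339 z 0.1700
bodyT along 0.2495 lat 0.0379 z 0.1720
bodyS along 0.2510 lat 0.0369 z 0.1720
```

View pics/p_top7.png

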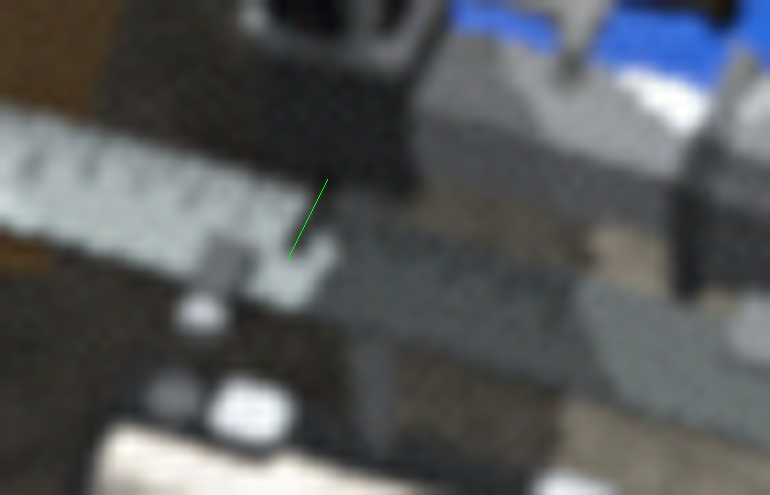

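View pics/p_scene7.png

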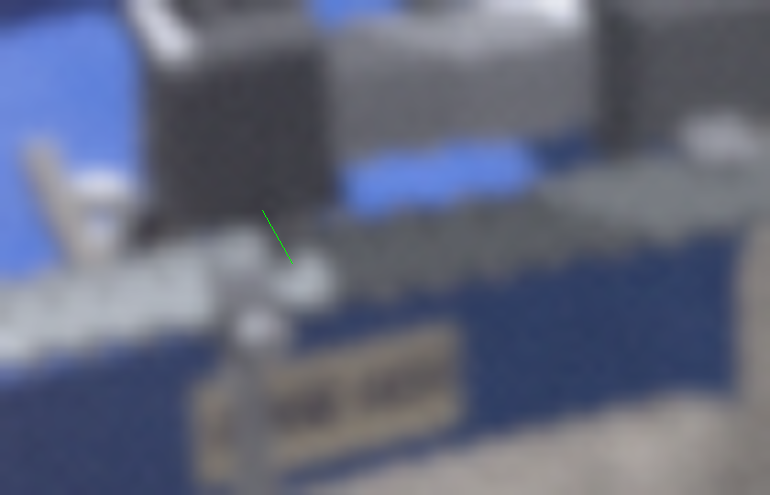

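View pics/p_top8.png

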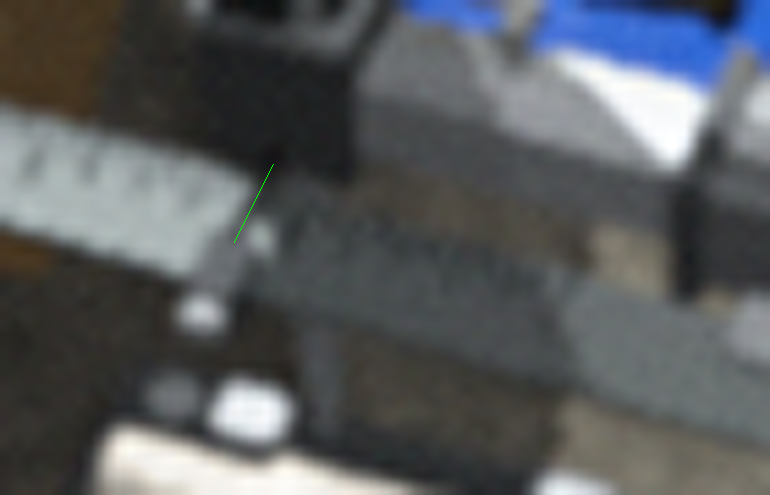

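View pics/p_scene8.png

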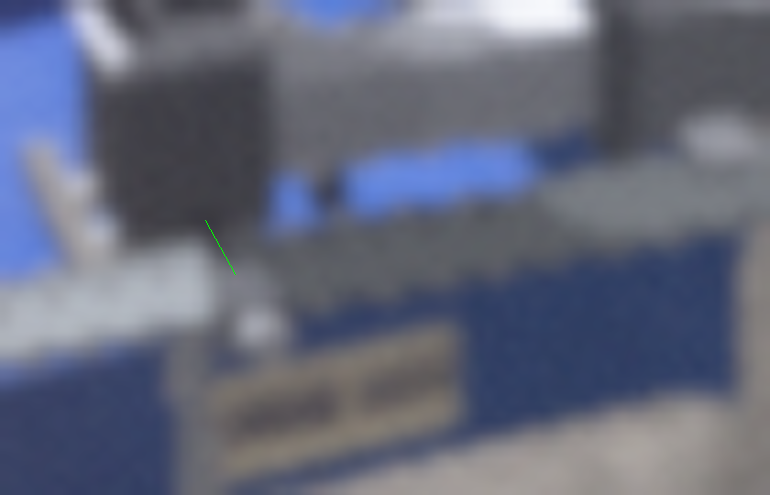

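```bash
cat > rect.py <<'E'
from edges import *
C=np.array([.5297,-.0749]);u=np.array([np.cos(1.457),np.sin(1.457)]);n=np.array([-u[1],u[0]])
def rect(f,z,a0=.225,a1=.275,l0=.008,l1=.048,k=10):
    W=int((a1-a0)*1e3*k);H=int((l1-l0)*1e3*k)
    src=np.float32([[0,0],[W,0],[W,H],[0,H]])
    dst=np.float32([proj(f,np.r_[C+a*u+l*n,z]) for a,l in((a0,l0),(a1,l0),(a1,l1),(a0,l1))])
    M=cv2.getPerspectiveTransform(src,dst)
    im=cv2.warpPerspective(f["color"],M,(W,H),flags=cv2.INTER_CUBIC|cv2.WARP_INVERSE_MAP)
    for a in range(int(a0*1000),int(a1*1000),5):
        x=int((a/1000-a0)*1e3*k);cv2.line(im,(x,H-12),(x,H),(0,255,255),1);cv2.putText(im,str(a),(x+1,H-2),0,.35,(0,255,255),1)
    return im
if __name__=="__main__":
    import sys
    for nm in("top","scene"):
        rows_=[rect(pickle.load(open(f"{nm}{k}.pkl","rb")),.168,k=8,l0=.013,l1=.043) for k in sys.argv[1:]]
        cv2.imwrite(f"pics/r_{nm}_{'_'.join(sys.argv[1:])}.png",np.vstack(rows_))
E
python3 rect.py 5 7
python3 rect.py 8
```

```text
(no output)
```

View pics/r_top_5_7.png

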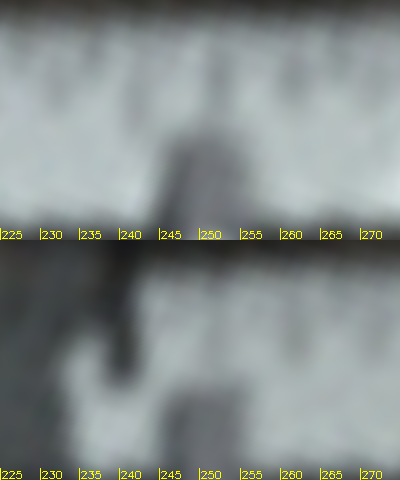

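View pics/r_scene_5_7.png

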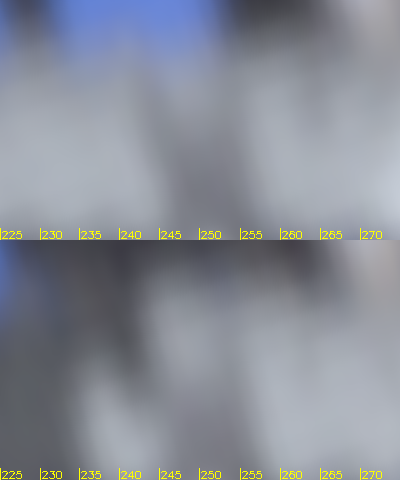

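View pics/r_top_8.png

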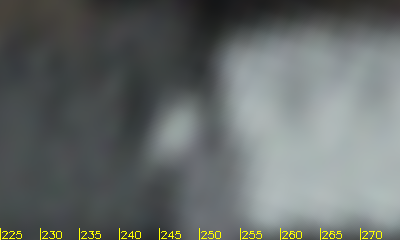

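View pics/r_scene_8.png

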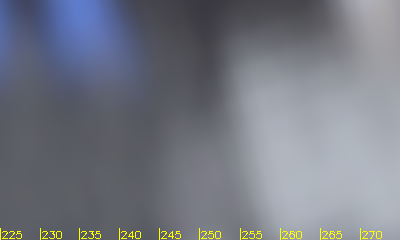

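```bash
python3 - <<'E'
from edges import *
S=lambda x,y:(200+x/3,150+y/3);T=lambda x,y:(210+x/3,150+y/3)
for k in(4,5,8):
    s=pickle.load(open(f"scene{k}.pkl","rb"));t=pickle.load(open(f"top{k}.pkl","rb"))
    for n,f,a,b in [("T rule near",t,T(245,178),T(440,235)),("T rule far",t,T(180,127),T(250,148)),("T plate bot",t,T(180,291),T(450,369)),("T plate far",t,T(370,241),T(470,269)),
("S rule near",s,S(100,275),S(390,217)),("S plate bot",s,S(120,465),S(450,392)),("S plate far",s,S(280,349),S(455,312)),("S tube top far",s,S(400,136),S(475,122))]:
        A,B,o,sd=edge(f,a,b);print(k,n,"dir %.4f"%direc(f,A,B),round(o,2),round(sd,2))
o=r.get_obs();print(o["clock"])
E
python3 - <<'E'
import sys;sys.path.insert(0,'.')
E
```

```text
4 T rule near dir 1.4523 0.99 0.18
4 T rule far dir 1.4525 0.99 0.17
4 T plate bot dir 1.4564 0.59 0.22
4 T plate far dir 1.6766 0.4 0.22
4 S rule near dir 1.4651 0.8 0.27
4 S plate bot dir 1.4521 0.57 0.22
4 S plate far dir 1.4609 0.51 0.27
4 S tube top far dir 1.4236 0.78 0.22
5 T rule near dir 1.4422 0.54 0.21
5 T rule far dir 1.4487 0.99 0.18
5 T plate bot dir 1.4562 0.57 0.22
5 T plate far dir 1.4463 0.56 0.26
5 S rule near dir 1.4442 0.62 0.19
5 S plate bot dir 1.4499 0.55 0.23
5 S plate far dir 1.4310 0.45 0.27
5 S tube top far dir 1.4541 0.94 0.21
8 T rule near dir 1.4680 0.71 0.24
8 T rule far dir 1.4696 0.84 0.22
8 T plate bot dir 1.4585 0.68 0.22
8 T plate far dir 1.4406 0.34 0.27
8 S rule near dir 1.4491 0.56 0.22
8 S plate bot dir 1.4569 0.76 0.22
8 S plate far dir 1.4401 0.41 0.27
8 S tube top far dir 1.4455 0.94 0.2
12.55
```

Emit:
carry_out(series="-0.03 -0.05 0 0 0.1; 0 0 0 0 0.1; 0 0 0 0 0.1; 0 0 0 0 0.1")

```text
clock: 13.05
tcp_pos: [0.5577, 0.1735, 0.2171]
orientation: [2.345, 2.087, -0.001]
contact_force: [0.9, -5.0, 7.5]
grip_width: 0.021
```

```bash
python3 look.py 9; python3 rect.py 9; python3 - <<'E'
from h import *
for n in("scene","top"):cv2.imwrite(f"pics/{n}10.png",eyes.grab_frame(n)["color"])
E
```

```text
[0.55772997 0.17346805 0.21714404] 1.4546739885500126 [ 0.85588436 -4.97166242  7.48603044] 0.020950807345630044
tool along/lat 0.24994447436189735 0.00035373257815447443
scene pointer_tip [260.4 230.9] 0.61 along 0.2504 lat 0.0262
scene pointer_tip [346.5 309.7] 0.16 along 0.1866 lat 0.2949
scene clip_line [261.7 232.3] 0.4 along 0.2494 lat 0.0319
top pointer_tip [291.  201.7] 0.63 along 0.2496 lat 0.0239
top clip_line [290.2 206.6] 0.58 along 0.2466 lat 0.0357
```

View pics/r_top_9.png

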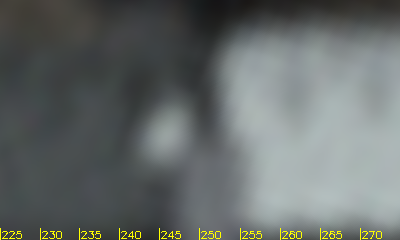

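View pics/scene10.png

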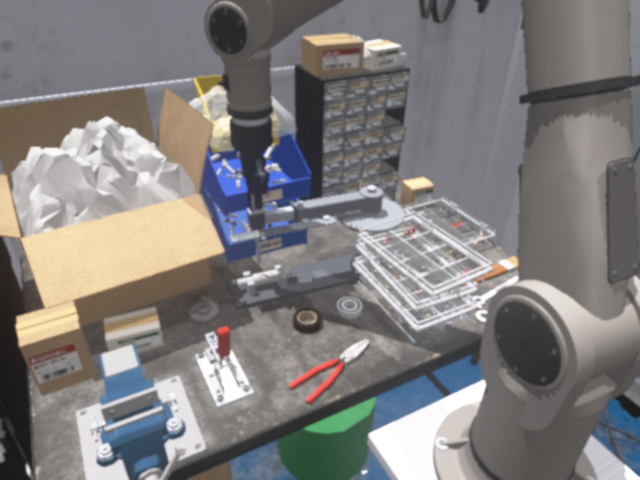

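```bash
python3 -c "
from bench import r
print(r.hand_in())"
```

```text
the job is handed in; nothing more can be done
None
```

The boom gauge is set as asked, and I handed the job in at about 13 s with the arm still holding the handle at the mark.

- **Swing:** With the arm shut, I gripped the boom tube and swung it over the shaft, without touching the lock button. I then let go, and the boom stayed where it was left.
- **Draw:** I gripped the handle at 45 N. The opening fell to 21 mm, so the button is fully in. I then drew the arm out about 59 mm.

**Last checks**
- **Boom in line:** The tool readings put the boom within about 0.003 rad of the plate direction, which the plate edges give as about 1.457 rad. The edge directions measured in single pictures scatter by about 0.01 rad or a little more around that, with no consistent tilt.
- **Pointer at the mark:** The pointer is about 250.6 mm from the swing axis. The middle of the clip is at about 250.4 mm, taking its line to be at the middle.
- **Disagreement:** The trained network's clip-line marks did not agree with each other. They ran from 252.7 to 254 mm before the hand's shadow fell on the clip, and from 246.6 to 253.5 mm after. I went by the clip's visible edges in both cameras instead.
- **Holding:** The measured force shows about 5 N of spring pull being held. The bearing, gear and tape look unmoved in the last picture.

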